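Stack the tray home on the kit tray

ROBOT

A 7-joint arm with a two-finger parallel gripper is mounted at the origin on a cart in front of the work surface, level with it; the furniture and walls round the work are solid. World frame = base frame: x ahead of the robot, y to its left, z up, the work surface at z = 0. Lengths are in m, angles in rad, forces in N, time in s.
With the tool pointing down it reaches from about 0.425 to 0.95 m from the base axis. Payload 4.7 kg.
Tool frame: the origin (TCP) lies where the fingers leave the gripper's body, on its centre line; the fingertips stand arm.nose_length ahead of it and the grasp point (between the pads) lies 54 mm ahead of it (arm.nose_length is the distance from the TCP to the fingertips, in m); z points along the fingers, y is the direction in which the jaws open and shut (so a half turn about z gives the same grasp; the last joint's range is limited). The gripper opens to 85 mm and grips with 20 to 120 N. Pads are 22 mm wide; open, the fingers measure 114 mm over their backs; the gripper's body (76 mm by 85 mm) begins 54 mm behind the grasp point. The pads swing forward as they close: fully open they stand 13 mm farther back than shut.
Start: joints at [-0.029, 0.469, -0.049, 1.532, 0.024, 1.141, -0.082], TCP at [0.675, 0, 0.304] pointing down, gripper open.
Joint ranges: [-2.59, 2.59], [-0.33, 1.99], [-1.39, 1.29], [0.1, 2.45], [-1.04, 4.18], [0.21, 1.99], [-2.66, 2.66]. Speed limits (rad/s): [2.57, 2.57, 3.14, 3.14, 3.14, 3.14, 3.14].

INTERFACE

Orientations are given as a unit quaternion [x, y, z, w].
In Python, from bench import arm gives the robot as it stands. Calls block until the motion is done:
- arm.movep(position, orientation): joint-space move of the TCP to a pose.
- arm.move_l(position, ori=None, vel=0.15): straight line of the TCP; ori=None keeps the orientation; vel is the mean speed in m/s.
- arm.move_joints(angles): joint-space move.
- arm.set_gripper(opening, f_grip=None): finger opening in m; f_grip is the grip in N (None keeps the last); returns when the fingers have stopped.
- arm.wait(seconds).
- arm.solve_ik(position, orientation): joint angles nearest the present ones, or None.
- arm.sense(): the state.
- arm.capture(name): name is "scene" or "side" or "wrist"; returns the picture (480x640x3 uint8, red, green, blue); there is no depth.
- arm.camera_params(name): a dict with "intrinsics" (3x3 intrinsics, pixels), "distortion" ([k1, k2, p1, p2, k3] as OpenCV has them; the pictures are not rectified), "position" and "rotation" of the camera in the world; the wrist camera has in their place "hand_eye" (4x4, takes a point from camera to tool coordinates, whose origin is the TCP and whose axes are the flange's). Camera axes: x right, y down, z forward; pixel columns grow to the right and rows downward; lengths in m; the calibration is good to about 2 mm. A picture is of the moment at which its call begins: read the wrist's pose just before it. camera_params takes no time and is no camera call.
A pose or a line that the arm cannot do raises arm.IKError and nothing moves.
- arm.sign_off(): hands the job in, once; it reports no verdict.
The state is a dict: "t": time; "joint_pos": joint angles; "joint_vel": joint speeds; "effort": joint torques, N m; "position": TCP position; "tool_rot": TCP orientation; "wrist_force": force on the tool from outside, world axes, zero at the start; "wrist_torque": the same for the moment, N m; "gripper_width": finger opening in m.
Only numpy, scipy, OpenCV 4.12 (cv2) and the standard library are available. Lean on these libraries where they do the work, as an engineer would, in place of code of your own. Each camera call takes 0.05 s, during which the arm holds its last target. There are 200 camera calls.

TASK

Put the ground steel gauge block into the blue lower tray, then pick up the empty orange tray by its handle and stack it squarely on the blue one so that all four corner lugs drop into the sockets and it sits flush, fully home. The blue tray is not exactly centred in its grey carrier, so feel gently for the sockets: lower the tray in hand without forcing it, let go only once it is home, and leave the black marker and the side cutters where they lie.

Things in the scene. Friction and masses are not known exactly. Their poses are not given: they have to be found in the camera images.
- carrier: Grey carrier plate fixed to the bench, 214 x 174 x 8 mm, lip to 16 mm; never moves. Origin: centre of its underside, on the bench; x along the 214 mm side, z up. The blue lower tray stands in it, parallel to it, but off-centre by an unmeasured shift of up to 8 mm along carrier x and up to 8 mm along y, either way; the blue tray stays put under sideways forces below 50 N.
- nest (a point): Fixed point of the carrier, 52 mm above its origin: at rim height of the blue tray, over the carrier's centre (not the tray's). Blue tray: open, 180 (carrier x) x 140 mm outside, walls 3 mm, inner floor 11 mm above carrier origin. Corner socket blocks 34 x 34 x 14 mm, flush with the rim, each with a square through hole 14 x 14 mm centred (+-73, +-53) mm from the blue tray's centre.
- upper_tray: Loose orange tray, 180 (its x) x 140 mm, walls to 30 mm, 0.2 to 0.4 kg. Origin: centre of its floor's underside, z up. Four round black lugs hang 10 mm below at (+-73, +-53) mm: 11 mm diameter, last 3 mm tapering to 8 mm. It starts standing on them on the bench. Stacks either way round. Origin is 62 mm above the carrier's with lugs standing on the sockets' tops, 52 mm when home, floor on rim.
- handle (a point): Centre of the orange tray's black handle bar, 60 mm above the tray's origin. The bar is 12 mm thick (tray x), 60 mm long (tray y) and 30 mm high (45 to 75 mm above the origin), on two posts; take it from above across its 12 mm. Never press or drop the tray on the blue one with more than 25 N; the blue tray's rubber pad sinks 1 mm per 5 N once pressed over 5 N, 4 mm at most.
- gauge_block: Loose ground steel gauge block, 36 x 36 x 30 mm (30 mm upright), about 0.2 kg. Origin: centre of its underside; x and y along its sides.
- marker: Black marker, 17 x 138 x 17 mm, lying loose on the bench near its front edge, length along its y; bystander.
- side_cutters: Side cutters with red handles, 55 x 165 x 13 mm, lying loose on the bench behind the gauge block; bystander.
Not all that is in view belongs to the job. What is shaped like the gauge_block but green or yellow is not meant.

How it is judged:
On the way, in this order (a step that is already met when the one before it is completed fails the run):
1. the gauge block lies in the lower tray, let go (x of gauge_block in the frame of carrier between -0.078 and 0.078 m and y of gauge_block in the frame of carrier between -0.058 and 0.058 m and z of gauge_block in the frame of carrier below 0.018 m and contact force between gauge_block and the fingers below 0.1 N), for 0.2 s.
2. the orange tray is fully home on the blue one while still held (z of upper_tray in the frame of carrier between 0.047 and 0.0545 m and horizontal distance between upper_tray and carrier below 0.0145 m and angle between the x axis of upper_tray and the x axis of carrier, either way round below 0.06 rad and angle between upper_tray's own z axis and vertical below 0.025 rad and contact force between upper_tray and the fingers above 0.5 N), for 0.2 s.
At the end, for the whole second after the job is handed in: Block in the blue tray: within 78 (x) and 58 mm (y) of the carrier centre, underside under 18 mm above its origin. Orange tray home: origin 47 to 54.5 mm above the carrier's, within 14.5 mm sideways, parallel within 0.06 rad, tilt under 0.025 rad. Both released and at rest (x of gauge_block in the frame of carrier between -0.078 and 0.078 m and y of gauge_block in the frame of carrier between -0.058 and 0.058 m and z of gauge_block in the frame of carrier below 0.018 m and z of upper_tray in the frame of carrier between 0.047 and 0.0545 m and horizontal distance between upper_tray and carrier below 0.0145 m and angle between the x axis of upper_tray and the x axis of carrier, either way round below 0.06 rad and angle between upper_tray's own z axis and vertical below 0.025 rad and linear speed of each of upper_tray, gauge_block below 0.02 m/s and contact force between upper_tray and the fingers below 0.1 N); the robot touches nothing.
It fails at once if the orange tray is pressed or dropped onto the blue tray or carrier with more than 25 N (contact force between upper_tray and carrier above 25 N).
It fails at once if the marker is moved more than 25 mm (distance of marker from where it was at the start of the episode above 0.025 m).
It fails at once if the side cutters are moved more than 25 mm (distance of side_cutters from where it was at the start of the episode above 0.025 m).
It also fails if it takes over 72 s, if anything falls off the work surface, if the arm or the gripper's body presses on something with over 40 N, if the wrist force passes 120 N, or if a joint passes its speed limit or range.

## Working session

There is one attempt and no reset: what is moved stays moved. The work goes in short steps, each a Python script; the robot and the scene stay as the last script left them, time stands still between calls to the robot, and variables do not carry over. Pictures are saved under pics/ and viewed, about 8 in all and at most 12, crops included, and the job is handed in when it is done.

```bash
ls; mkdir -p pics
python3 - <<'E'
from bench import arm
import cv2,numpy as np
ims=[]
for n in("scene","side","wrist"):
    s=arm.sense(); im=arm.capture(n)[:,:,::-1]; cv2.imwrite(f"pics/{n}0.png",im)
    p=arm.camera_params(n); print(n,{k:np.round(np.array(v),4).tolist() for k,v in p.items()})
print(s, arm.nose_length)
E
```

```text
pics
scene {'intrinsics': [[556.0913, 0.0, 318.1631], [0.0, 556.0913, 236.7879], [0.0, 0.0, 1.0]], 'distortion': [-0.0418, 0.0, 0.0, 0.0, 0.0], 'position': [-0.3877, 0.4679, 0.5162], 'rotation': [-0.4377, 0.7157, -0.4702, 0.274]}
side {'intrinsics': [[623.8055, 0.0, 316.9216], [0.0, 623.8055, 242.0107], [0.0, 0.0, 1.0]], 'distortion': [-0.0026, 0.0, 0.0, 0.0, 0.0], 'position': [0.1045, -0.7745, 0.6249], 'rotation': [0.8573, -0.1853, 0.1103, -0.4675]}
wrist {'intrinsics': [[371.0277, 0.0, 316.4613], [0.0, 371.0277, 247.2349], [0.0, 0.0, 1.0]], 'distortion': [-0.0426, 0.0, 0.0, 0.0, 0.0], 'hand_eye': [[-0.0006, -0.9468, -0.3219, 0.0838], [1.0, -0.0004, -0.0006, 0.0004], [0.0004, -0.3219, 0.9468, -0.069], [0.0, 0.0, 0.0, 1.0]]}
{'t': 0.1, 'joint_pos': array([-0.02893823,  0.46935665, -0.04862372,  1.53356228,  0.02410899,
        1.14102492, -0.08231127]), 'joint_vel': array([ 1.82319905e-03, -8.20257615e-04,  6.72987326e-05, -3.39635145e-03,
        4.44523455e-04, -9.63443213e-04, -1.16096151e-03]), 'effort': array([ 5.33060393e-04, -5.11518788e+01, -4.69155551e-02, -2.38390929e+01,
        1.07741368e-02,  4.46335340e-03,  2.13932526e-05]), 'position': array([6.74600945e-01, 5.83548216e-05, 3.02974302e-01]), 'tool_rot': array([ 7.07076408e-01,  7.07136603e-01, -6.44083103e-04, -6.03412643e-04]), 'wrist_force': array([0.28208278, 0.52740519, 0.76276856]), 'wrist_torque': array([-0.07284652, -0.02565745,  0.00239533]), 'gripper_width': 0.08561489416792281} 0.0726
```

View pics/scene0.png

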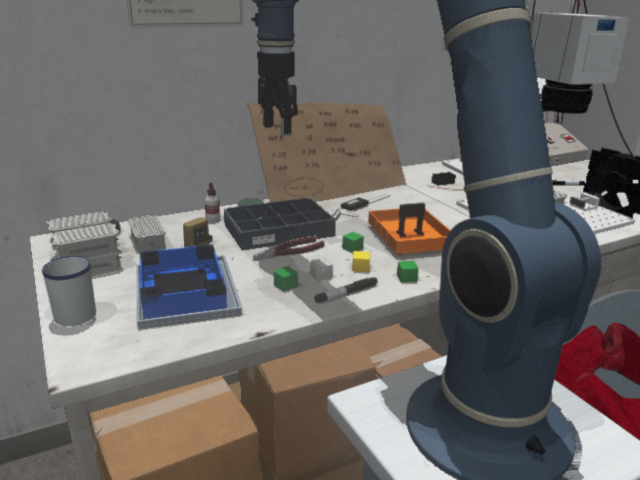

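View pics/wrist0.png

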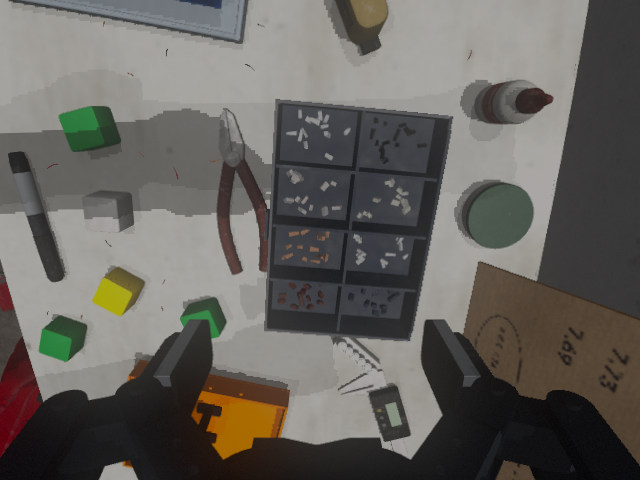

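The grey steel block is at scene px (321,268) and wrist px (108,211). The green and yellow blocks beside it are decoys. The blue tray in its carrier is at scene (185,280), and the orange tray's handle is at (411,218).

```bash
cat > h.py <<'E'
from bench import arm
import cv2,numpy as np
from scipy.spatial.transform import Rotation as R
def cam(n,s=None):
    p=arm.camera_params(n)
    K=np.array(p["intrinsics"]);D=np.array(p["distortion"])
    if n=="wrist":
        H=np.array(p["hand_eye"]); T=np.eye(4)
        T[:3,:3]=R.from_quat(s["tool_rot"]).as_matrix(); T[:3,3]=s["position"]; T=T@H
        return K,D,T[:3,:3],T[:3,3]
    r=np.array(p["rotation"])
    return K,D,(R.from_quat(r).as_matrix() if r.size==4 else r),np.array(p["position"])
def ray(c,px,z):
    K,D,Rm,t=c
    u=cv2.undistortPoints(np.array(px,float).reshape(-1,1,2),K,D)[:,0]
    d=np.c_[u,np.ones(len(u))]@Rm.T
    z=np.broadcast_to(z,len(d))
    return t+d*((z-t[2])/d[:,2])[:,None]
def proj(c,P):
    K,D,Rm,t=c
    return cv2.projectPoints((np.array(P,float)-t)@Rm,np.zeros(3),np.zeros(3),K,D)[0][:,0]
def down(a):  # tool y axis at world angle a+90deg-ish: a=0 -> tool x->+y, tool y->+x
    return (R.from_euler('z',a)*R.from_quat([.70710678,.70710678,0,0])).as_quat()
def shot(name,n="wrist"):
    s=arm.sense(); im=arm.capture(n)[:,:,::-1].copy(); cv2.imwrite(f"pics/{name}.png",im); return s,im,cam(n,s)
E
python3 - <<'E'
from h import *
np.set_printoptions(precision=4,suppress=True)
c=cam("scene")
print("carrier",ray(c,[(185,275),(138,325),(240,312)],[.04,0,0]))
print("handle",ray(c,[(411,205)],.075)); print("block",ray(c,[(321,268)],.015))
s=arm.sense(); print("block w",ray(cam("wrist",s),[(108,200)],.03))
print("marker, cutters",ray(cam("wrist",s),[(18,155),(55,278),(225,110),(236,270)],.01))
for p in ([.68,.30,.30],[.62,-.25,.36]):
  for a in(0,np.pi): print(p,a,arm.solve_ik(p,down(a)))
E
```

```text
carrier [[0.5044 0.2587 0.04  ]
 [0.4396 0.3598 0.    ]
 [0.4043 0.1925 0.    ]]
handle [[ 0.5477 -0.2722  0.075 ]]
block [[0.4649 0.0007 0.015 ]]
block w [[0.4769 0.0147 0.03  ]]
marker, cutters [[ 0.3817  0.0562  0.01  ]
 [ 0.3901 -0.0747  0.01  ]
 [ 0.59    0.0945  0.01  ]
 [ 0.5894 -0.0647  0.01  ]]
[0.68, 0.3, 0.3] 0 [-0.4107  0.5881 -0.1004  1.3457  0.0595  1.2106 -0.5153]
[0.68, 0.3, 0.3] 3.141592653589793 [-0.0432  0.6968 -0.7507  1.318   0.4709  1.3051  2.3446]
[0.62, -0.25, 0.36] 0 [ 0.3121  0.4185  0.0117  1.4811 -0.005   1.242   0.3243]
[0.62, -0.25, 0.36] 3.141592653589793 [-0.3581  0.6241  1.1124  1.522  -0.5669  1.3503 -2.3369]
```

Run:
```python
from h import *
np.set_printoptions(precision=4,suppress=True)
import pickle
d={}
for n,p in(("orange",[.55,-.25,.33]),("carrier",[.50,.26,.33]),("block",[.5,.02,.22])):
    arm.movep(p,down(0)); arm.wait(.2); s,im,c=shot(n); d[n]=s
    if n=="block":
        px=proj(c,[[.47,.01,.03]])[0]; print(px); x,y=np.clip(px.astype(int),[110,90],[530,390])
        cv2.imwrite("pics/blockcrop.png",cv2.resize(im[y-90:y+90,x-110:x+110],None,fx=3,fy=3,interpolation=2)); print(x,y)
pickle.dump(d,open("views.pkl","wb")); print(arm.sense()["t"])
```

```text
[274.8309 256.3019]
274 256
4.875
```

View pics/orange.png

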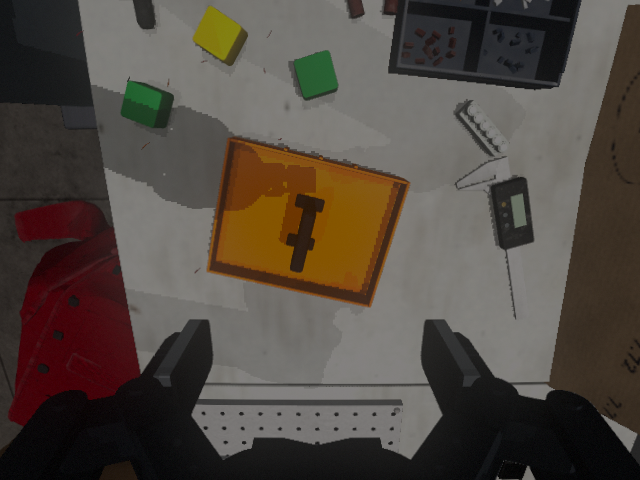

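View pics/carrier.png

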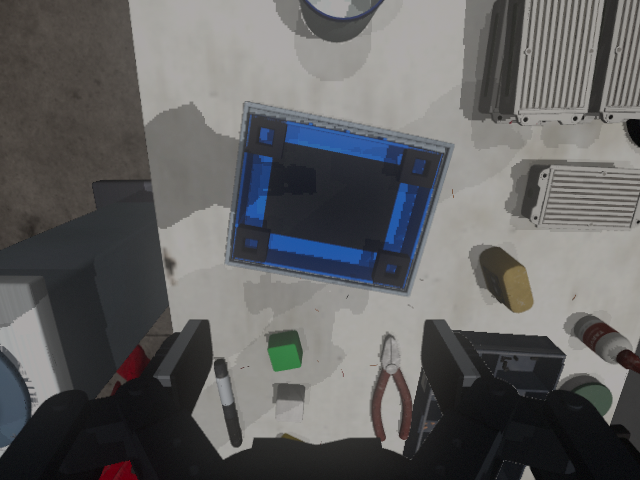

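View pics/blockcrop.png

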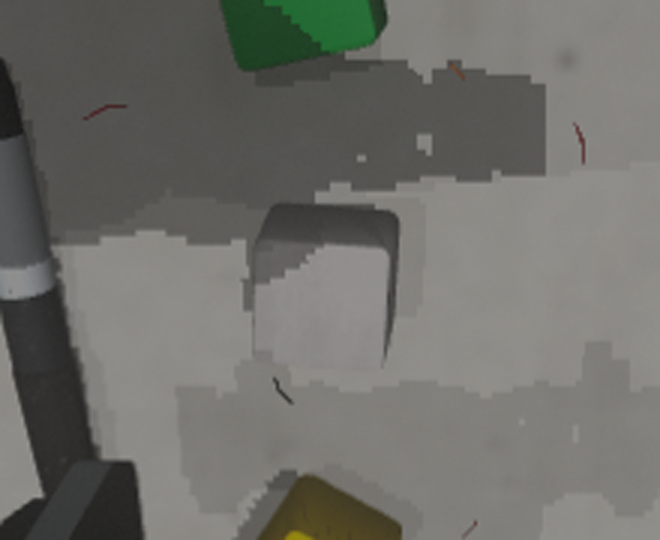

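Views (5 so far): the steel block is grey, 36 mm, and its top face in the crop runs from about (255,248) to (388,368). The neighbours are green and yellow. The sockets in carrier.png are at (267,134), (422,166), (252,243), (391,268). The orange rim corners are at (230,138), (409,181), (371,305), (209,270).

```bash
cat >> h.py <<'E'
from scipy.optimize import least_squares
def fit(c,px,P,x0):  # pose x,y,yaw of planar model points P(n,3), reprojection
    P=np.array(P,float)
    def w(v): 
        q=P.copy(); q[:,:2]=P[:,:2]@R.from_euler('z',v[2]).as_matrix()[:2,:2].T+v[:2]; return q
    r=least_squares(lambda v:(proj(c,w(v))-px).ravel(),x0,x_scale=[.01,.01,.1])
    return r.x,r.fun.reshape(-1,2)
E
python3 - <<'E'
from h import *
import pickle
np.set_printoptions(precision=4,suppress=True)
d=pickle.load(open("views.pkl","rb"))
sq=lambda a,b,z:[(-a,b,z),(a,b,z),(a,-b,z),(-a,-b,z)]
crop=np.array([(256,248),(389,250),(384,368),(254,363)])/3+[164,166]
vb,e=fit(cam("wrist",d["block"]),crop,sq(.018,.018,.03),[.47,0,0]); print("block",vb,e.tolist())
cc=cam("wrist",d["carrier"])
vc,e=fit(cc,np.array([(267,134),(422,166),(391,268),(252,243)]),sq(.073,.053,.051),[.5,.27,-.2]); print("blue",vc,e.tolist())
v2,e=fit(cc,np.array([(246,102),(453,145),(408,294),(226,263)]),sq(.107,.087,.016),[.5,.27,-.2]); print("carrier",v2,e.tolist())
co=cam("wrist",d["orange"])
vo,e=fit(co,np.array([(230,138),(409,181),(371,305),(209,270)]),sq(.09,.07,.040),[.5,-.27,-.2]); print("orange",vo,e.tolist())
vh,e=fit(co,np.array([(310,197),(298,270)]),[(0,.03,.085),(0,-.03,.085)],[.5,-.27,-.2]); print("handle",vh,e.tolist())
pickle.dump(dict(blue=vc,orange=vo,block=vb),open("est.pkl","wb"))
# pick block
q=down(vb[2]); p=np.r_[vb[:2],0]
arm.set_gripper(.064,40)
arm.movep(p+[0,0,.16],q); arm.move_l(p+[0,0,.0785],vel=.12)
arm.set_gripper(0.02,40); print(arm.sense()["gripper_width"])
arm.move_l(p+[0,0,.20],vel=.2); s=arm.sense(); print(s["gripper_width"],s["wrist_force"],s["t"])
E
```

```text
block [ 0.4667 -0.0002 -0.0476] [[-2.535551328871861, -3.345968123117217], [1.839418904049353, -1.7350371054220943], [2.045750717906458, 3.0965693963111107], [-1.332980007544677, 2.6168924112499212]]
blue [ 0.517   0.2667 -0.1975] [[-0.546932804626806, -0.6114937762477552], [0.4876413351774431, -0.5300154970803703], [2.076951933740588, 1.6670982850903897], [-1.9391782726174256, 0.0824708037644939]]
carrier [ 0.519   0.2573 -0.1926] [[-2.1077916496552973, -1.8826062948059814], [2.8133949644401355, -1.3791448011067473], [1.7654661398265716, 3.5660917765172258], [-2.370634426996844, 1.67963810619068]]
orange [ 0.54   -0.2658 -0.2288] [[-2.2944889224760914, -1.7686270054332454], [3.169708851934672, -0.40464557771827003], [1.2323043198603614, 1.99272733012549], [-2.0713939974611435, 1.6050640781098195]]
handle [ 0.5401 -0.2588 -0.1646] [[-0.6821022575452957, 4.107585116723499], [0.7249033666550417, -4.613588349040469]]
0.035105768154531765
0.03519088309286536 [-0.2592  0.0892 -2.2638] 7.575
```

Run:
```python
from h import *
import pickle
np.set_printoptions(precision=4,suppress=True)
E=pickle.load(open("est.pkl","rb")); v=E["blue"]
q=down(v[2]); p=np.r_[v[:2],0]
arm.movep(p+[0,0,.20],q); arm.move_l(p+[0,0,.0925],vel=.1); s=arm.sense(); print(s["gripper_width"],s["wrist_force"])
arm.set_gripper(.06); arm.wait(.3); arm.move_l(p+[0,0,.22],vel=.25)
u=R.from_euler('z',v[2]).apply
arm.movep(p+u([0,.0,.27]),q); arm.wait(.3); s,im,c=shot("carrier2"); print(s["t"],s["position"])
d=pickle.load(open("views.pkl","rb"));d["carrier2"]=s
# rectify on rim plane z=.052, 3 px/mm, carrier axes
def rect(c,im,v,z,W=220,H=180,k=3):
    g=np.stack(np.meshgrid(np.arange(W*k),np.arange(H*k)),-1).reshape(-1,2)
    P=np.c_[(g[:,0]/k-W/2)/1e3,(H/2-g[:,1]/k)/1e3,np.zeros(len(g))]
    P=R.from_euler('z',v[2]).apply(P)+[v[0],v[1],z]
    m=proj(c,P).astype(np.float32).reshape(H*k,W*k,2)
    return cv2.remap(im,m[...,0],m[...,1],cv2.INTER_CUBIC)
cv2.imwrite("pics/rblue.png",cv2.convertScaleAbs(rect(c,im,v,.052),alpha=2.2,beta=15))
arm.set_gripper(.085)
vo=E["orange"]; po=np.r_[vo[:2],0]
arm.movep(po+[0,0,.30],down(vo[2])); arm.wait(.3); s,im,c=shot("orange2"); d["orange2"]=s
cv2.imwrite("pics/rorange.png",cv2.convertScaleAbs(rect(c,im,vo,.04),alpha=1.6,beta=10)); print(s["t"])
pickle.dump(d,open("views.pkl","wb"))
```

```text
0.035188519314538744 [-0.9424  0.188  -2.0637]
11.7917 [0.5164 0.2663 0.2684]
14.45
```

View pics/rblue.png

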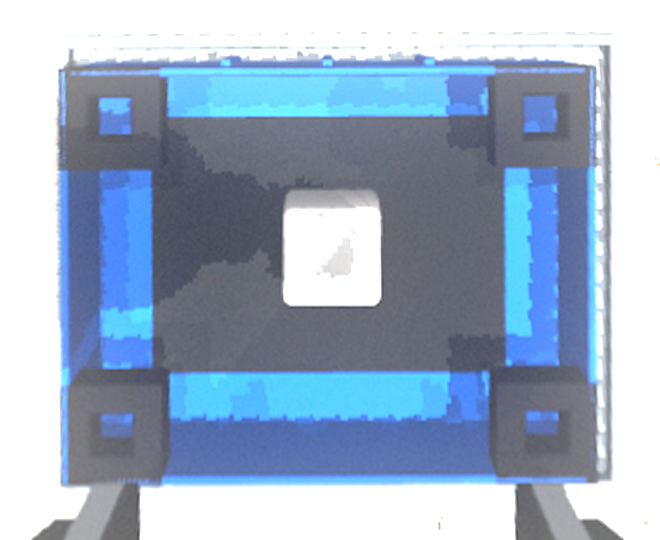

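View pics/rorange.png

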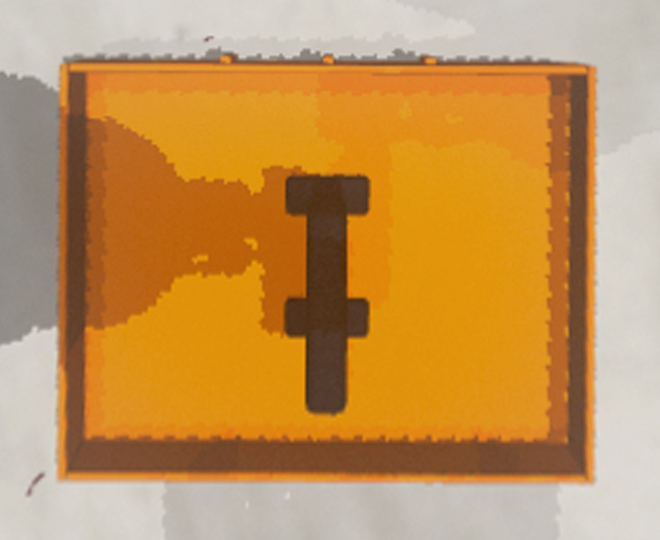

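Viewed 7. The block lies in the middle of the blue tray at (332,250). The blue rim spans x 62–597 and y 67–485 at 3 px/mm, and the orange rim spans x 61–597 and y 64–482. Next I'll refine both edges numerically, then grasp the handle.

Run:
```python
from h import *
import pickle
np.set_printoptions(precision=4,suppress=True)
E=pickle.load(open("est.pkl","rb"))
def edges(f,v):
    m=cv2.inRange(cv2.cvtColor(cv2.imread(f),cv2.COLOR_BGR2HSV),(0,110,30),(179,255,255))>0
    m=cv2.morphologyEx(m.astype(np.uint8),cv2.MORPH_OPEN,np.ones((3,3)))>0
    m[:55]=0; m[495:]=0
    L=[]
    for ax,r in((1,range(110,440)),(0,range(100,560))):
        for side in(0,1):
            pts=[]
            for i in r:
                w=np.flatnonzero(m[i] if ax else m[:,i])
                if len(w): pts.append((i,w[-side]))
            a=np.array(pts,float)
            for _ in range(5):
                k=np.polyfit(a[:,0],a[:,1],1); e=np.abs(a[:,1]-np.polyval(k,a[:,0])); a=a[e<max(2*np.median(e),1)]
            L.append((k[0],np.polyval(k,270 if ax else 330)))
    L=np.array(L); print(f,L.round(4).tolist())
    dx=(L[0,1]+L[1,1]-660)/6e3; dy=-(L[2,1]+L[3,1]-540)/6e3; yaw=np.mean([L[0,0],L[1,0],-L[2,0],-L[3,0]])
    g=R.from_euler('z',v[2]).apply([dx,dy,0]); print(dx,dy,yaw); return np.array([v[0]+g[0],v[1]+g[1],v[2]+yaw])
b=edges("pics/rblue.png",E["blue"]); o=edges("pics/rorange.png",E["orange"]); print(b,o)
E["b2"]=b;E["o2"]=o; pickle.dump(E,open("est.pkl","wb"))
```

```text
pics/rblue.png [[0.0078, 60.9818], [0.0031, 593.8758], [-0.0089, 66.0034], [-0.0033, 481.8548]]
-0.0008570797810457218 -0.0013096893197173736 0.005785545880525888
pics/rorange.png [[-0.0043, 58.6192], [-0.0052, 593.7384], [0.0036, 61.9535], [0.0039, 481.1047]]
-0.001273743653302707 -0.0005097040265022202 -0.004213361482615345
[ 0.5159  0.2656 -0.1917] [ 0.5386 -0.266  -0.233 ]
```

Run:
```python
from h import *
import pickle
np.set_printoptions(precision=4,suppress=True)
E=pickle.load(open("est.pkl","rb")); o=E["o2"]; b=E["b2"]
arm.set_gripper(.05); p=np.r_[o[:2],0]
arm.movep(p+[0,0,.20],down(o[2])); arm.move_l(p+[0,0,.125],vel=.1); print(arm.sense()["position"])
arm.set_gripper(0.0,90); s=arm.sense(); print(s["gripper_width"],s["wrist_force"])
arm.move_l(p+[0,0,.31],vel=.15); arm.wait(.3); s=arm.sense(); print(s["gripper_width"],s["wrist_force"],s["wrist_torque"])
q=np.r_[b[:2],0]
m=(p+q)/2; m[0]=.56
arm.movep(m+[0,0,.31],down((o[2]+b[2])/2)); arm.movep(q+[0,0,.25],down(b[2])); arm.wait(.3)
s,im,c=shot("held"); print(s["wrist_force"],s["position"],s["t"])
side=arm.capture("side")[:,:,::-1]; cv2.imwrite("pics/side1.png",side)
cv2.imwrite("pics/both.png",cv2.convertScaleAbs(np.vstack([im[:300],side[100:400]]),alpha=1.5))
```

```text
[ 0.5392 -0.2662  0.1257]
0.010759611700410638 [-2.2273  0.5056  5.4089]
0.01071298424945303 [ 0.1762 -0.3824 -1.7703] [ 0.0541 -0.0488 -0.0041]
[-0.8948 -0.9206 -3.0888] [0.5165 0.2645 0.2502] 20.85
```

View pics/both.png

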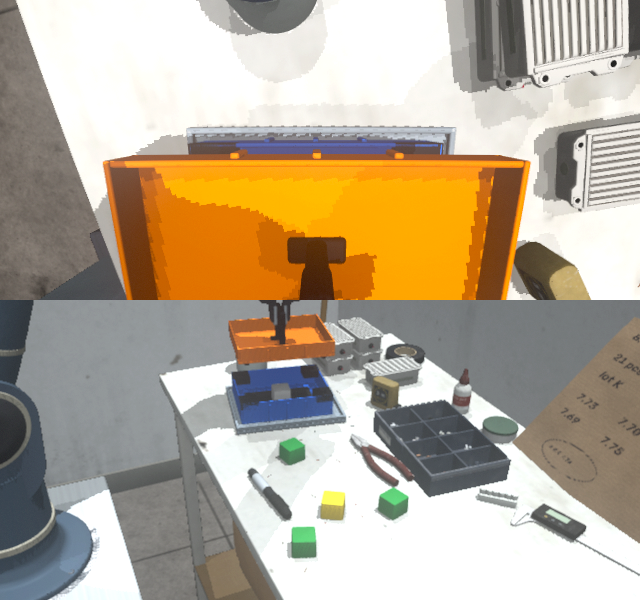

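Viewed 8. The tray is held level over the carrier at (318,160–300), with the blue rim behind it at row 147. Next is a guarded descent.

```bash
cat >> h.py <<'E'
class Ins:
    def __init__(s,yaw):
        s.q=down(yaw); s.R=R.from_euler('z',yaw); st=arm.sense(); s.f0=np.zeros(3); s.cmd=np.array(st["position"])
    def avg(s,n=4):
        F=[]
        for _ in range(n): F.append(arm.sense()["wrist_force"]); arm.wait(.02)
        return np.mean(F,0)
    def zero(s): s.f0=s.avg(8)
    def go(s,target,vel=.03):
        s.cmd=np.array(target,float); arm.move_l(s.cmd,ori=s.q,vel=vel)
    def F(s): return s.avg()-s.f0
E
python3 - <<'E'
from h import *
import pickle
np.set_printoptions(precision=4,suppress=True)
E=pickle.load(open("est.pkl","rb")); b=E["b2"]
s=arm.sense(); K,D,H=[np.array(arm.camera_params("wrist")[k]) for k in("intrinsics","distortion","hand_eye")]
v,e=fit((K,D,H[:3,:3],H[:3,3]),np.array([(107,161.),(530,162)]),np.array([(.07,-.09,.0857),(.07,.09,.0857)]),[0,0,0]); print("held tool frame x,y,yaw",v,e.tolist())
I=Ins(b[2]); t=np.r_[b[:2],.19]
I.go(t,.08); arm.wait(.4); a=arm.sense()["position"]; corr=t-a; print("err",corr)
t=t+np.r_[corr[:2],0]; I.go(t,.05); arm.wait(.3); I.zero(); print("f0",I.f0,arm.sense()["position"])
z=.19
while z>.166:
    z-=.001; I.go(np.r_[t[:2],z]); f=I.F()
    if z<.184 or f[2]>1.5: print(round(z,4),arm.sense()["position"],f,round(arm.sense()["t"],2))
    if f[2]>3: break
E
```

```text
held tool frame x,y,yaw [-0.0016  0.0008  0.0028] [[-5.253054675049071, 0.877215302952834], [5.261281566220873, 0.9185452965479044]]
err [-0.     -0.     -0.0002]
f0 [-0.2362  0.0555 -2.6107] [0.5158 0.2655 0.19  ]
0.183 [0.5158 0.2655 0.183 ] [ 0.2297 -0.3383 -0.1069] 25.15
0.182 [0.5158 0.2655 0.182 ] [ 0.7989  0.1648 -0.4863] 25.47
0.181 [0.5158 0.2655 0.181 ] [ 0.196  -0.1837  0.2663] 25.78
0.18 [0.5158 0.2655 0.18  ] [ 0.23    0.2243 -0.3174] 26.1
0.179 [0.5158 0.2655 0.179 ] [ 0.356  -0.2555 -0.0769] 26.42
0.178 [0.5158 0.2655 0.178 ] [ 0.2357  0.3626 -0.077 ] 26.73
0.177 [0.5159 0.2655 0.177 ] [ 0.1186  0.2093 -0.5862] 27.05
0.176 [0.5158 0.2655 0.176 ] [ 0.1525 -0.1424 -0.4098] 27.37
0.175 [0.5158 0.2655 0.175 ] [ 0.2987  0.4207 -0.5093] 27.68
0.174 [0.5158 0.2655 0.174 ] [0.0685 0.1847 0.1949] 28.0
0.173 [0.5158 0.2655 0.1729] [ 0.6085 -0.1329 -0.0583] 28.32
0.172 [0.5158 0.2655 0.1719] [-0.18   -0.2164  0.2312] 28.63
0.171 [0.5158 0.2655 0.171 ] [ 0.3025 -0.2196 -0.237 ] 28.95
0.17 [0.5158 0.2655 0.17  ] [0.4147 0.1987 0.3474] 29.27
0.169 [0.5158 0.2655 0.169 ] [0.3921 0.1426 0.1786] 29.58
0.168 [0.5158 0.2655 0.168 ] [ 0.1987 -0.1111  0.3975] 29.9
0.167 [0.516  0.2657 0.1675] [-1.167  -0.6886  4.5386] 30.22
```

Contact of 4.5 N came at TCP z 0.1675. The prediction was 0.1677 for home and 0.1777 for lugs standing on the sockets. I'll hold and look before letting go.

Run:
```python
from h import *
arm.wait(.5); s=arm.sense(); print(s["position"],s["wrist_force"],s["gripper_width"],s["t"])
im=arm.capture("side")[:,:,::-1]
cv2.imwrite("pics/seated.png",cv2.resize(cv2.convertScaleAbs(im[180:340,180:380],alpha=1.3),None,fx=3.6,fy=3.6,interpolation=2))
```

```text
[0.51597784 0.26564633 0.16720847] [-1.28496148 -0.75224678  3.71301098] 0.010600785630276771 30.7167
```

View pics/seated.png

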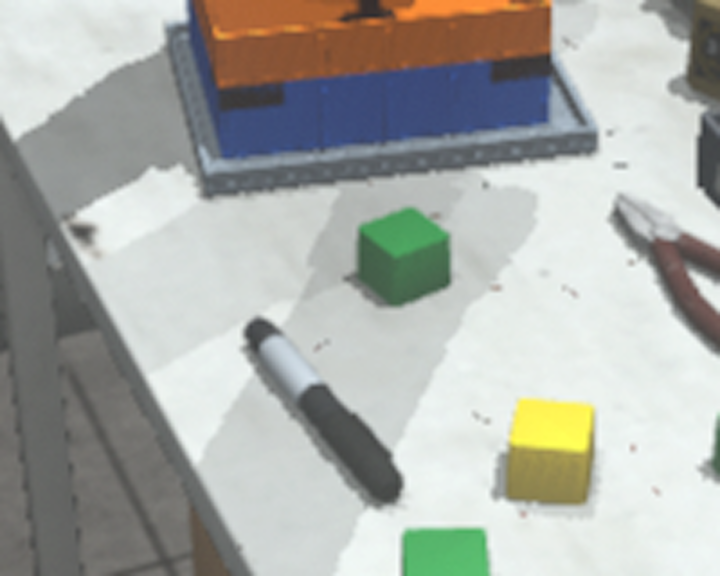

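Viewed 9. The orange tray sits flush on the blue one with no gap along the seam (215,88)–(550,62), and the marker and cutters haven't moved. I'll release, retreat and check again.

Run:
```python
from h import *
arm.set_gripper(.05); arm.wait(.2); p=np.array(arm.sense()["position"])
arm.move_l(p+[0,0,.12],vel=.12); arm.wait(.4); s=arm.sense(); print(s["position"],s["wrist_force"],s["gripper_width"],s["t"])
im=arm.capture("side")[:,:,::-1]
cv2.imwrite("pics/final.png",cv2.resize(cv2.convertScaleAbs(im[120:280,200:400],alpha=1.3),None,fx=3.6,fy=3.6,interpolation=2))
```

```text
[0.51585418 0.26549777 0.2867426 ] [-0.13647473  0.39442203 -0.07695658] 0.05000411421931629 32.975
```

View pics/final.png

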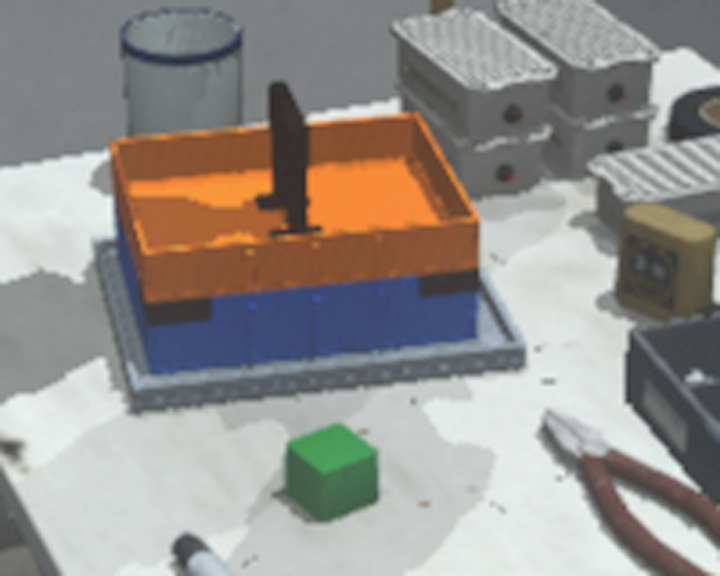

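Viewed 10. The orange tray is level and flush, with its walls in line with the blue tray's, and the gripper is clear.

```bash
python3 -c "
from bench import arm
print(arm.sign_off())"
```

```text
the job is handed in; nothing more can be done
None
```

The steel gauge block is in the blue tray and the orange tray is stacked on it, fully home. I handed the job in at about 33 s of the 72 s allowed; no verdict is reported.

- **Block:** I gripped it at 35.1 mm wide and let it go in the middle of the blue tray. A wrist picture afterwards showed it lying there.
- **Stacking:** I found the blue tray's position in the wrist camera image and lowered the orange tray onto it 1 mm at a time. All four lugs dropped in first time, so no search was needed. The tray touched down at 4.5 N and settled at TCP height 0.1672 m. I had predicted 0.1677 m for home and 0.1777 m for lugs standing on the sockets.
- **Last checks:** I held it 0.5 s and saw no gap along the seam before letting go. After release it stood level and flush, and the wrist force was near zero. The marker and side cutters looked unmoved in the pictures.
- **Disagreements:** My early hand-picked corner fits were off by 2–5 px, and the handle's yaw disagreed by about 0.06 rad. I replaced them with edge fits before grasping the tray. A later check of the tray in the hand showed offsets of about 1–2 mm but was itself off by 5 px, so I did not use it.

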